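# Set the row-spacing gauge to its mark and cam it shut

### The job

Set up the seed-row gauge: with its leg still fully in, press the three keys of the readout unit one at a time, the largest first, then the medium one, then the smallest. Then take the upright fin of the spring-loaded sliding leg and draw the leg out until its pointer lines up with the middle of the tab clipped on the ruler and, holding it there, slide the cam lever's post across to its closed stop. Finish while still holding the leg by its fin at the mark, and leave everything else on the table where it stands.

Things in the scene. Friction and masses are not known exactly. Their poses are not given: they have to be found in the camera images.
- readout: grey plastic readout unit fixed to the table, 115 (x) x 185 (y) x 30 mm high, with a dark display strip along its far side; origin at the centre of its underside, x away from the robot at zero yaw, z up. The three round black keys stand in a row along its y, 58 mm apart and 15 mm nearer the robot than its centre line; which key is where in the row differs each time.
- key_large_top (a point): centre of the top of the largest key, 36 mm across, at rest 52 mm above the table; it is pressed straight down
- key_medium_top (a point): centre of the top of the medium key, 25 mm across, at rest 52 mm above the table
- key_small_top (a point): centre of the top of the smallest key, 16 mm across, at rest 52 mm above the table
- key_large (a joint): how far the largest key is pressed, m: 0 up, 0.006 fully down (4.5 N); counts as pressed beyond 0.004; springs back up
- key_medium (a joint): the same for the medium key
- key_small (a joint): the same for the smallest key
- gauge: row-spacing gauge fixed to the table: a grey housing 150 (x) x 115 (y) x 56 mm high. Origin on the table under the middle of the housing's front face; x points back into the housing, y to the left seen from the robot at zero yaw, z up. The leg comes out of the front face along -x. A flat ruler 18 wide and 10 mm high runs forward along -x at y = -62 mm, 215 mm long.
- leg (a joint): how far the leg is drawn out of the housing along the gauge's -x, m: 0 fully in (a spring keeps it there), 0.125 the end of travel. The spring pulls back with about 4 N at 0 and 6 N far out; the leg runs back in if let go, even with the cam closed.
- fin (a point): upright aluminium grip fin across the leg (fin_plate in the rules): a plate 8 mm thick (x), 115 mm long (y from -35 to +80 mm) and 46 mm tall. This point: mid-thickness at y = 0 on its underside, 14 mm above the table (top at 60 mm); axes as the gauge's. 55 mm in front of the housing when the leg is in. Fingertips kept 27 mm or more above the table clear all low parts and can slide along the fin.
- pointer (a point): tip of the leg's dark pointer, at the gauge's y = -64 mm, 14 mm above the table, at the fin's own x; moves with the leg
- mark: steel tab clipped on the ruler, 10 mm long (x), 22 wide, its top 15 mm above the table; origin on the table under its centre, axes parallel to the gauge's. Fixed. The leg is at its mark when the pointer has the tab's x: the leg must be drawn out 45 to 95 mm, differing each time.
- cam (a joint): angle of the cam lever, rad: 0 open, 0.87 closed against its stop. The lever lies flat on the leg's foot in front of the fin, pivots about an upright pin 66 mm in front of the fin (at fin y = 0) and travels with the leg; it stays where it is left and takes about 2.5 N at its post.
- cam_post (a point): top of the upright round post at the lever's end, 12 mm across, 50 mm from the pivot, from 20 to 58 mm above the table. It stands just in front of the fin (its centre 16 to 21 mm from the fin's middle plane): open at fin y = +21 mm, closed at fin y = -21 mm. A finger that lies on the front side of the fin and moves along the fin to -y pushes the post over to closed.
- trowel: small steel hand trowel with a wooden handle, 250 long, lying at the right, up to 26 high; origin on the table near its middle (sizes in mm); not to be moved
- planter: turquoise ceramic planter with a succulent, 120 wide, 110 high, at the back right; origin at the centre of its underside (sizes in mm); not to be moved
- jar: glass jar with a clip-on steel lid, 76 across, 98 high, at the right; origin at the centre of its underside (sizes in mm); not to be moved
- dibber: wooden dibber, 205 long, 34 thick, lying diagonally behind the readout unit; origin on the table under its middle (sizes in mm); not to be moved
- pot: small empty terracotta pot, 76 across, 65 high, in front near the middle; origin at the centre of its underside (sizes in mm); not to be moved
- seed_tray: black plastic seed tray, 110 x 160 x 35 high, at the left; origin at the centre of its underside (sizes in mm); not to be moved

How it is judged:
On the way, in this order (a step that is already met when the one before it is completed fails the run):
1. largest key pressed alone, the leg fully in (value of joint key_large above 0.004 m and value of joint leg below 0.01 m and value of joint each of key_medium, key_small below 0.002 m), for 0.05 s.
2. medium key pressed alone, the leg fully in (value of joint key_medium above 0.004 m and value of joint leg below 0.01 m and value of joint each of key_large, key_small below 0.002 m), for 0.05 s.
3. smallest key pressed alone, the leg fully in (value of joint key_small above 0.004 m and value of joint leg below 0.01 m and value of joint each of key_large, key_medium below 0.002 m), for 0.05 s.
4. leg drawn out and held by its fin at the mark, the cam still open (x of pointer in the frame of mark between -0.005 and 0.005 m and contact force between the fingers and fin_plate above 1.5 N and value of joint cam below 0.3 rad), for 0.2 s.
5. cam slid closed with the leg held at the mark (x of pointer in the frame of mark between -0.005 and 0.005 m and contact force between the fingers and fin_plate above 1.5 N and value of joint cam above 0.76 rad), for 0.2 s.
At the end, for the whole second after the job is handed in: The program ends holding: the fingers bear on the fin with more than 1.5 N, the pointer is within 5 mm of the middle of the tab along the ruler, the cam lever stands beyond 0.76 rad (closed stop at 0.87), and all keys are up (all of step 5 and value of joint each of key_large, key_medium, key_small below 0.002 m); the arm keeps its last pose, push and grip.
It fails at once if two keys pressed at once (value of joint each of key_large, key_medium above 0.003 m or value of joint each of key_large, key_small above 0.003 m or value of joint each of key_medium, key_small above 0.003 m).
It fails at once if a key pressed with the leg drawn out (value of joint leg above 0.015 m and value of joint any of key_large, key_medium, key_small above 0.004 m).
It fails at once if the cam slid over while the leg is off its mark (more than 9 mm) (value of joint cam above 0.4 rad and not (x of pointer in the frame of mark between -0.009 and 0.009 m)).
It fails at once if a bystander shifted by more than 25 mm (distance of any of trowel, planter, jar, dibber, pot, seed_tray from where it was at the start of the episode above 0.025 m).
It also fails if it takes over 51 s, if anything falls off the work surface, if the arm or the gripper's body presses on something with over 40 N, if the wrist force passes 120 N, or if a joint passes its speed limit or range.

### The arm

A 6-joint arm with a two-finger parallel gripper is mounted at the origin on the work surface. World frame = base frame: x ahead of the robot, y to its left, z up, the work surface at z = 0. Lengths are in m, angles in rad, forces in N, time in s.
With the tool pointing down it reaches from about 0.4 to 0.825 m from the base axis. Payload 7 kg.
Tool frame: the origin (TCP) lies on the mounting face of the last link; the fingertips stand 178 mm ahead of it and the grasp point (between the pads) lies arm.grip_depth ahead of it (arm.grip_depth is the distance from the TCP to the grasp point, in m); z points along the fingers, y is the direction in which the jaws open and shut (so a half turn about z gives the same grasp; the last joint's range is limited). The gripper opens to 88 mm and grips with 3 to 60 N. Pads are 19 mm wide; open, the fingers measure 130 mm over their backs; the gripper's body (78 mm by 193 mm) begins 47 mm behind the grasp point.
Start: joints at [-0.908, 0.359, 0.012, 0, -1.224, -0.288], TCP at [0.247, -0.628, 0.405] pointing down, gripper open.
Joint ranges: [-3.07, 3.07], [-1.43, 2.12], [-1.02, 1.25], [-3.03, 1.67], [-3.05, -0], [-3.03, 3.03]. Speed limits (rad/s): [2.39, 2.39, 3.01, 3.14, 3.14, 3.14].

### API

Orientations are given as [roll, pitch, yaw] about the fixed x, y, z axes, in that order (R = Rz(yaw) Ry(pitch) Rx(roll)).
In Python, from station import arm gives the robot as it stands.
- The arm moves only by the tool carry_out, never from a script. Its argument "targets" is a list that holds one entry, the list of rows, each a list of 7 numbers: the turn, a rotation vector about the tool's x, y, z in units of 8 degrees (1.0 is 8 degrees), then the shift along the tool's x, y, z in units of 2.5 cm (1.0 is 2.5 cm), then the opening, from -1 (shut) to 1 (fully open). A call has 1 to 20 rows; each row shifts and turns the commanded pose from where the row before left it, along the tool's axes as they then stand; what a row does not reach is not made up. A row lasts 1/8 s, in which the tool goes at most 62.5 mm and 10.7 degrees, less where a joint would pass 70% of its speed; a pose out of reach is approached as far as the arm can. A call with a number of a shift or a turn outside -1 to 1 is refused whole. A call with a gripper value outside its range is refused whole. The fingers move at their own pace and stop on an object; "squeeze" is the grip in N (left out, the last holds). Time passes only in rows, so rows that do not move let the fingers close. It gives the time, the measured TCP pose, the force and the opening at its end, in the units of the state.
- arm.get_state(): the state, without advancing time (a new reading comes with each control period).
- arm.grab_frame(name): name is "side" or "top"; returns (picture, depth): 400x640x3 uint8, red, green, blue; 400x640 float32, m along the optical axis (not along the pixel's ray), 0 where there is no reading.
- arm.camera_model(name): a dict with "camera_matrix" (3x3 intrinsics, pixels), "distortion" ([k1, k2, p1, p2, k3] as OpenCV has them; the pictures are not rectified), "world_from_camera" (4x4, takes a point from camera to world coordinates). Camera axes: x right, y down, z forward; pixel columns grow to the right and rows downward; lengths in m; the calibration is good to about 2 mm. A picture is of the moment at which its call begins. camera_model takes no time and is no camera call.
- arm.job_done(): hands the job in, once; it reports no verdict.
Trained networks look in the newest picture that a camera, given by its name, has taken for a name from the list of things; names that differ only in an ending like _2 or _b are one class to them, and where a whole thing is asked for, a point or a joint stands for the part that bears it (a point fixed in the world has none). Each returns a list of dicts, best first, with "conf" (0 to 1); they miss things now and then, are a little off and sometimes report something else, mostly with a low value. They report only what shows in the picture. A call takes as long as a camera call.
- arm.spot_in(camera, query): "point" ([row, column] in pixels, amid what is visible of it).
- arm.landmark_of(camera, query): "point" ([row, column] in pixels: a listed point, or the origin of a listed thing).
The state is a dict: "t": time; "q": joint angles; "qd": joint speeds; "joint_efforts": joint torques, N m; "eef_pos": TCP position; "ee_rot": TCP orientation; "force": force on the tool from outside, world axes, zero at the start; "moment": the same for the moment, N m; "width": finger opening in m.
Only numpy, scipy, OpenCV 4.12 (cv2) and the standard library are available. Lean on these libraries where they do the work, as an engineer would, in place of code of your own. Each camera call takes 0.05 s, during which the arm holds its last target.

## Working session

There is one attempt and no reset: what is moved stays moved. The work goes in short steps, Python scripts to look and compute and a tool call to move; the robot and the scene stay as the last step left them, time stands still between calls to the robot, and variables do not carry over. Pictures are saved under pics/ and viewed, and the job is handed in when it is done.

Besides the shell and the picture viewer there is one more tool, called after "Call:" by a JSON object that holds its "api" and its "payload". carry_out: Moves the arm, as the interface text tells. Its arguments: {"type":"object","properties":{"targets":{"type":"array"},"squeeze":{"type":"number"}},"required":["targets"]}

```bash
mkdir -p pics; ls
cat > h.py <<'E'
from station import arm
import numpy as np, cv2
from scipy.spatial.transform import Rotation as R
def ray(cam,pt):
    m=arm.camera_model(cam);K=np.array(m["camera_matrix"],float);D=np.array(m["distortion"],float);T=np.array(m["world_from_camera"])
    u=cv2.undistortPoints(np.array([[[pt[1],pt[0]]]],float),K,D)[0,0]
    d=T[:3,:3]@np.array([u[0],u[1],1.]);return T[:3,3],d
def atz(cam,pt,z):
    o,d=ray(cam,pt);return o+d*(z-o[2])/d[2]
def atdepth(cam,pt,dep):
    o,d=ray(cam,pt);r,c=int(round(pt[0])),int(round(pt[1]));return o+d*dep[r,c]
def proj(cam,P):
    m=arm.camera_model(cam);K=np.array(m["camera_matrix"],float);D=np.array(m["distortion"],float);T=np.linalg.inv(np.array(m["world_from_camera"]))
    rv=cv2.Rodrigues(T[:3,:3])[0]
    return cv2.projectPoints(np.array(P,float).reshape(-1,1,3),rv,T[:3,3],K,D)[0][:,0,::-1]
E
python3 - <<'E'
from h import *
print(arm.get_state(), arm.grip_depth)
Z={'key_large_top':.052,'key_medium_top':.052,'key_small_top':.052,'readout':0,'gauge':0,'fin':.014,'pointer':.014,'mark':0.0,'cam_post':.058}
for c in('top','side'):
    im,dep=arm.grab_frame(c);cv2.imwrite(f'pics/{c}0.png',im[:,:,::-1]);np.save(f'{c}0.npy',dep)
    print(c,np.array(arm.camera_model(c)["world_from_camera"]).round(3).tolist())
    for n,z in Z.items():
        for r in arm.landmark_of(c,n)[:2]:
            print(c,n,round(r['conf'],2),np.round(r['point'],1),atz(c,r['point'],z).round(4),atdepth(c,r['point'],dep).round(4))
E
```

```text
pics
{'t': 0.0, 'q': array([-9.07923144e-01,  3.59380911e-01,  1.10694185e-02, -3.46186410e-04,
       -1.22408508e+00, -2.88095056e-01]), 'qd': array([-3.47858799e-04, -5.44474413e-04,  1.44917481e-03, -1.15652708e-04,
        7.82642788e-05,  1.11547452e-03]), 'joint_efforts': array([-1.07551332e-03, -5.82717419e+01,  2.93057352e+01,  6.99748412e+00,
        6.76450931e-03, -1.60525137e-04]), 'eef_pos': array([ 0.24702156, -0.62797209,  0.40373162]), 'ee_rot': array([ 3.13996588e+00, -1.42690918e-04, -2.76693231e+00]), 'force': array([ 0.25799833, -0.11615521, -0.3610491 ]), 'moment': array([ 0.00287107,  0.04004571, -0.00648551]), 'width': 0.08738663700495483} 0.1593
top [[0.024, -0.998, 0.065, 0.469], [-1.0, -0.024, 0.002, 0.016], [0.0, -0.065, -0.998, 1.487], [0.0, 0.0, 0.0, 1.0]]
top key_large_top 0.57 [219.1 260. ] [0.4863 0.2174 0.052 ] [0.4862 0.2167 0.0574]
top key_medium_top 0.47 [215.2 225.6] [0.4958 0.3263 0.052 ] [0.4958 0.326  0.0532]
top key_small_top 0.41 [214.1 241.6] [0.5006 0.2759 0.052 ] [0.5008 0.2779 0.0408]
top readout 0.81 [213.1 249. ] [0.5056 0.2613 0.    ]
[... 895 characters left out ...]
64 [271.8 334.2] [0.4955 0.2667 0.052 ] [0.4946 0.2729 0.0565]
side readout 0.69 [293.8 330.1] [0.5022 0.276  0.    ] [0.4933 0.3345 0.0471]
side gauge 0.61 [201.1 265. ] [ 0.7537 -0.1091  0.    ] [ 0.7346 -0.0477  0.0338]
side fin 0.9 [201.8 287.4] [ 0.6825 -0.0905  0.014 ] [ 0.6822 -0.0892  0.0147]
side pointer 0.88 [190.9 287.7] [ 0.6975 -0.1569  0.014 ] [ 0.6855 -0.1101  0.0383]
side mark 0.61 [285.7 327.8] [0.5116 0.2491 0.    ] [0.5004 0.3192 0.0547]
side mark 0.2 [277.6 235.9] [0.7191 0.2565 0.    ] [0.7047 0.292  0.028 ]
side cam_post 0.7 [204.1 284.9] [0.6653 0.0034 0.058 ] [ 0.6788 -0.0478  0.0296]
side cam_post 0.61 [190.3 291.7] [ 0.6659 -0.0775  0.058 ] [ 0.6652 -0.0748  0.0594]
```

Run:
```python
import cv2
im=cv2.imread('pics/top0.png');cv2.imwrite('pics/top0a.png',cv2.resize(im[120:260,190:410],None,fx=3.6,fy=3.6,interpolation=cv2.INTER_CUBIC))
im=cv2.imread('pics/side0.png');cv2.imwrite('pics/side0a.png',cv2.resize(im[150:320,210:400],None,fx=3.5,fy=3.5,interpolation=cv2.INTER_CUBIC))
```

```text
(no output)
```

View pics/top0.png

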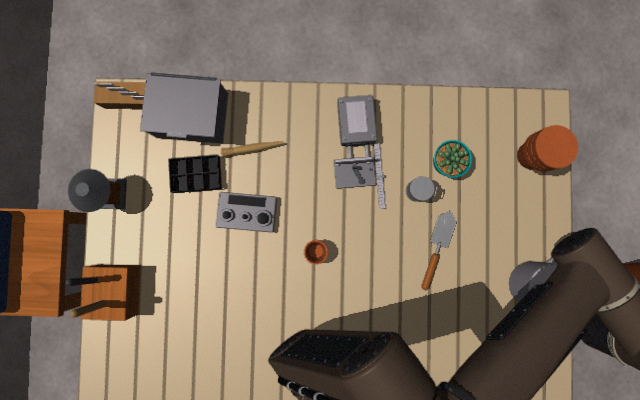

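```bash
sleep 1
```

```text
(no output)
```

View pics/side0.png

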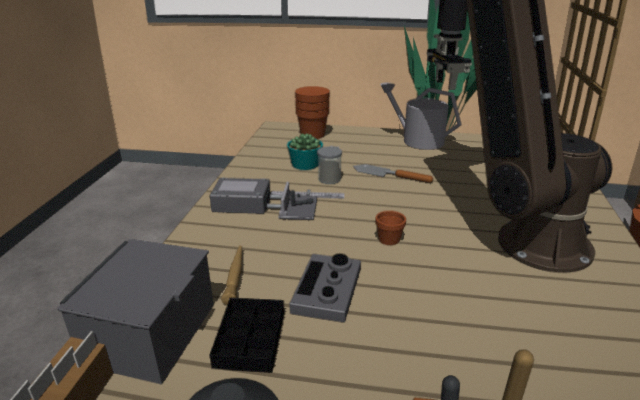

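View pics/top0a.png

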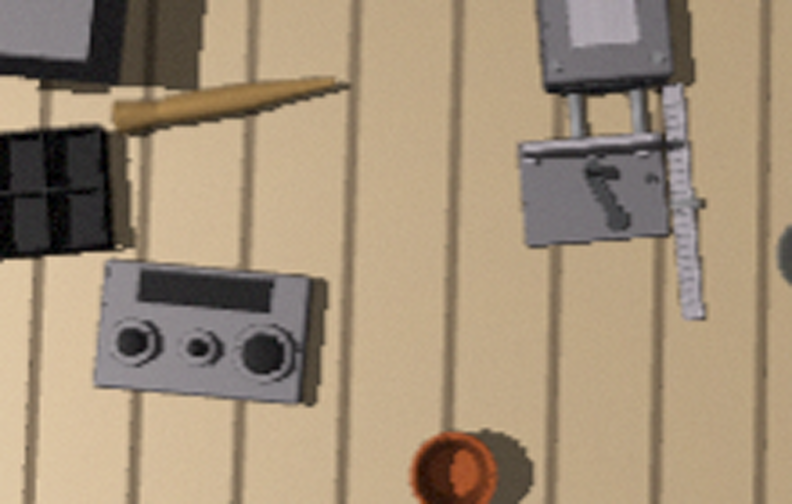

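View pics/side0a.png

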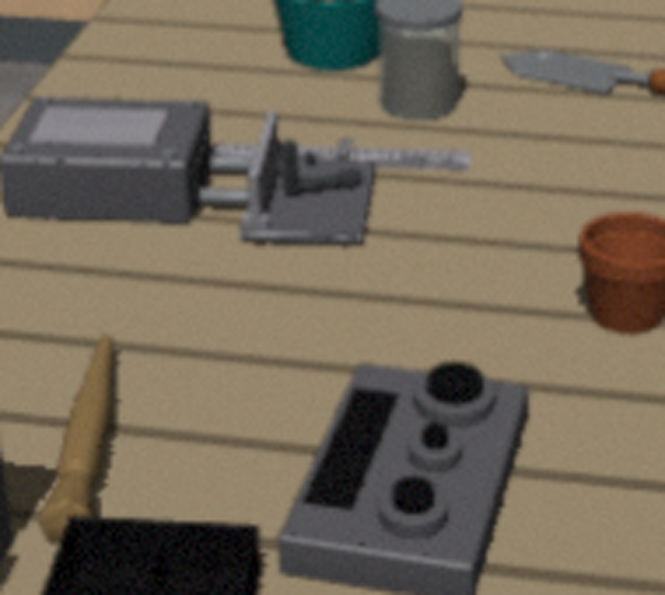

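The top view shows, in full-frame pixels, the large key at about (218,264), the small at (217,245) and the medium at (215,227). The fin runs from (162,335) to (159,376), the tab is at about (176,381), and the cam post is near (167,357). Next I'll refine these positions.

Run:
```python
from h import *
im=cv2.imread('pics/top0.png')
g=cv2.cvtColor(im,cv2.COLOR_BGR2GRAY).astype(float)
def dark(cam,g,r,c,rad,th):
    r0,c0=int(r),int(c);s=g[r0-rad:r0+rad+1,c0-rad:c0+rad+1];w=np.clip(th-s,0,None)
    rr,cc=np.mgrid[r0-rad:r0+rad+1,c0-rad:c0+rad+1];return (rr*w).sum()/w.sum(),(cc*w).sum()/w.sum()
for n,p,rad in(('L',(218,264),8),('S',(217,245),4),('M',(215,227),6)):
    q=dark('top',g,*p,rad,70);print(n,np.round(q,1),atz('top',q,.052).round(4))
gs=cv2.cvtColor(cv2.imread('pics/side0.png'),cv2.COLOR_BGR2GRAY).astype(float)
for n,p,rad in(('L',(260,340),8),('S',(275,334),4),('M',(292,328),6)):
    q=dark('side',gs,*p,rad,60);print('side',n,np.round(q,1),atz('side',q,.052).round(4))
# readout edges / depth heights around keys
d=np.load('side0.npy')
for r,c in((259,339),(275,334),(291,328),(268,348),(281,336)): print((r,c),atdepth('side',(r,c),d).round(4))
big=cv2.resize(im[135:220,325:395],None,fx=7,fy=7,interpolation=cv2.INTER_CUBIC)
cv2.imwrite('pics/g1.png',big)
big=cv2.resize(cv2.imread('pics/side0.png')[175:225,205:350],None,fx=5.5,fy=5.5,interpolation=cv2.INTER_CUBIC)
cv2.imwrite('pics/g2.png',big)
```

```text
L [218.1 264.1] [0.4897 0.2047 0.052 ]
S [216.5 245.4] [0.4933 0.2637 0.052 ]
M [214.7 228. ] [0.4976 0.3186 0.052 ]
side L [259.4 339.6] [0.4909 0.2195 0.052 ]
side S [274.2 334. ] [0.4946 0.2752 0.052 ]
side M [291.2 327.7] [0.4983 0.3335 0.052 ]
(259, 339) [0.4919 0.2213 0.0541]
(275, 334) [0.4945 0.2756 0.0503]
(291, 328) [0.4969 0.3387 0.0569]
(268, 348) [0.4714 0.2237 0.0344]
(281, 336) [0.4891 0.2829 0.0409]
```

View pics/g1.png

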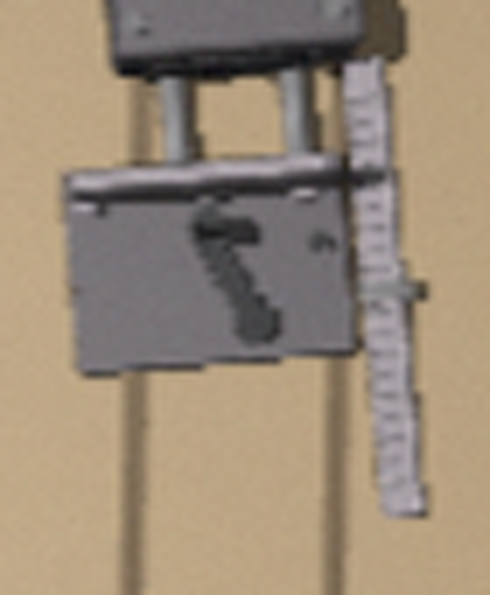

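View pics/g2.png

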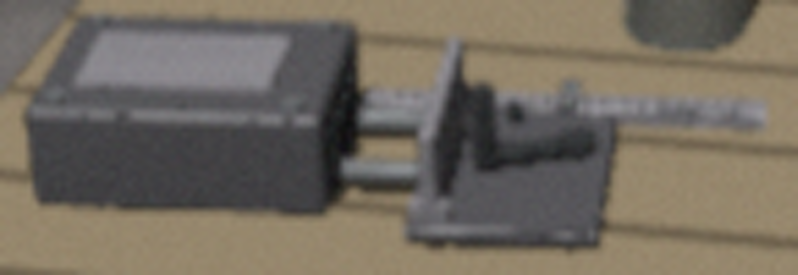

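```bash
cat > ov.py <<'E'
from h import *
from scipy.optimize import least_squares
f=lambda c,r:(135+r/7,325+c/7)
G=[('top',f(405,515),(-.215,-.062,.010)),('top',f(116,68),(0,.0575,.056)),('top',f(358,52),(0,-.0575,.056)),
('top',f(66,182),(-.059,.08,.06)),('top',f(395,290),None)]
gp=[g for g in G if g[2] is not None]
def tf(p,P):
    c,s=np.cos(p[2]),np.sin(p[2]);P=np.atleast_2d(P).astype(float);o=P.copy();o[:,0]=p[0]+c*P[:,0]-s*P[:,1];o[:,1]=p[1]+s*P[:,0]+c*P[:,1];return o
def res(p): return np.concatenate([(proj(c,tf(p,P))-np.array(px)).ravel() for c,px,P in gp])
def box(x0,x1,y0,y1,z0,z1):
    v=np.array([(x,y,z) for z in(z0,z1) for x,y in((x0,y0),(x1,y0),(x1,y1),(x0,y1))]);e=[(0,1),(1,2),(2,3),(3,0),(4,5),(5,6),(6,7),(7,4),(0,4),(1,5),(2,6),(3,7)]
    return [np.array([v[a],v[b]]) for a,b in e]
def circ(x,y,z,r):
    t=np.linspace(0,2*np.pi,25);return [np.c_[x+r*np.cos(t),y+r*np.sin(t),0*t+z]]
def draw(cam,src,p,shapes,crop,sc,out):
    r0,r1,c0,c1=crop;im=cv2.imread(src)[r0:r1,c0:c1];im=cv2.resize(im,None,fx=sc,fy=sc,interpolation=cv2.INTER_CUBIC)
    cols=[(0,0,255),(0,255,0),(255,0,0),(0,255,255),(255,0,255)]
    for i,sh in enumerate(shapes):
        for l in sh:
            q=proj(cam,tf(p,l));q=np.c_[(q[:,1]-c0+.5)*sc,(q[:,0]-r0+.5)*sc]
            cv2.polylines(im,[np.round(q*16).astype(int)],False,cols[i%5],1,cv2.LINE_AA,4)
    cv2.imwrite(out,im)
def gshapes(leg,mx): return [box(0,.15,-.0575,.0575,0,.056),box(-.059-leg,-.051-leg,-.035,.08,.014,.06),box(-.215,0,-.071,-.053,0,.010),box(mx-.005,mx+.005,-.073,-.051,.0,.015),circ(-.055-leg-.0185,.021,.058,.006)]
def rshapes(order): # radii from -y to +y
    return [box(-.0575,.0575,-.0925,.0925,0,.03)]+sum([[circ(-.015,y,.052,r)] for y,r in zip((-.058,0,.058),order)],[])
E
python3 - <<'E'
from ov import *
s=least_squares(res,[.737,-.084,.085]);print(s.x.round(4),s.fun.round(2))
p=s.x
m=atz('top',f(395,290),.015);d=m[:2]-p[:2];c,sn=np.cos(p[2]),np.sin(p[2]);print('mark gauge',c*d[0]+sn*d[1],-sn*d[0]+c*d[1])
m=c*d[0]+sn*d[1]
draw('top','pics/top0.png',p,gshapes(0,m),(135,220,325,395),7,'pics/o1.png')
draw('side','pics/side0.png',p,gshapes(0,m),(175,225,205,350),5.5,'pics/o2.png')
for rp in ([.508,.267,-.07],):
  draw('top','pics/top0.png',rp,rshapes((.018,.008,.0125)),(185,240,205,290),8,'pics/o3.png')
  draw('side','pics/side0.png',rp,rshapes((.018,.008,.0125)),(245,325,285,370),7,'pics/o4.png')
E
```

```text
[ 0.7364 -0.0881  0.1001] [ 0.6  -0.67 -0.9  -0.82 -1.31  0.76  1.6   0.71]
mark gauge -0.10911163494472544 -0.06781707997334355
```

View pics/o1.png

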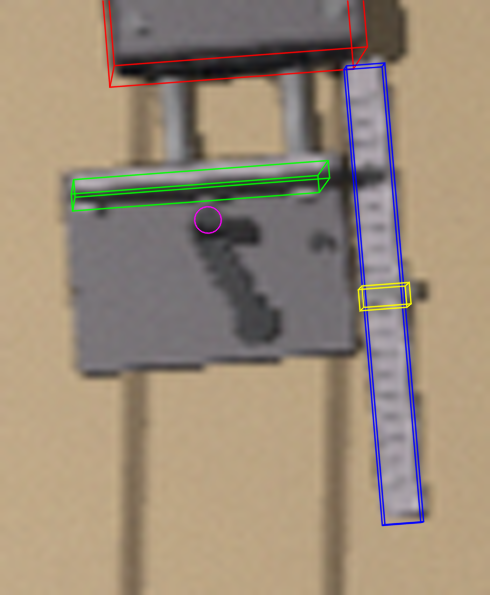

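View pics/o2.png

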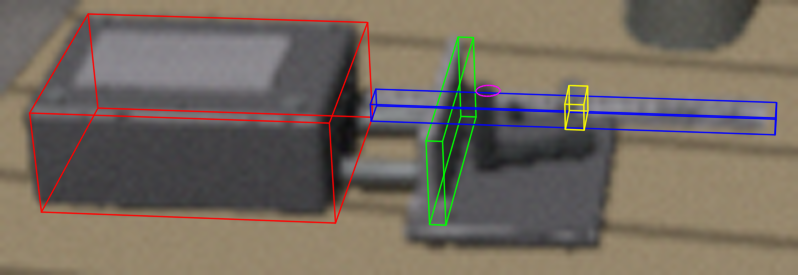

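View pics/o3.png

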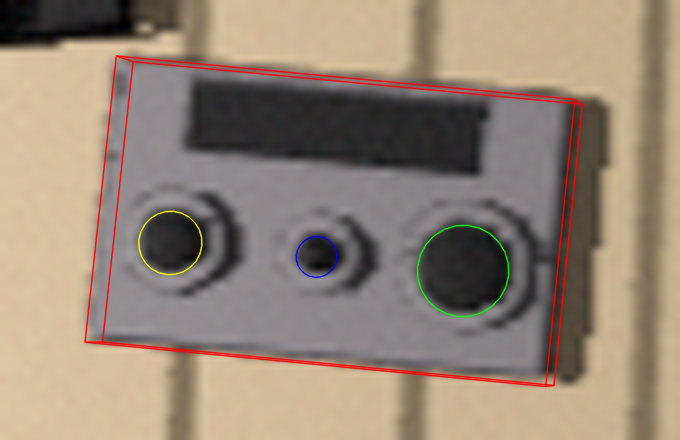

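View pics/o4.png

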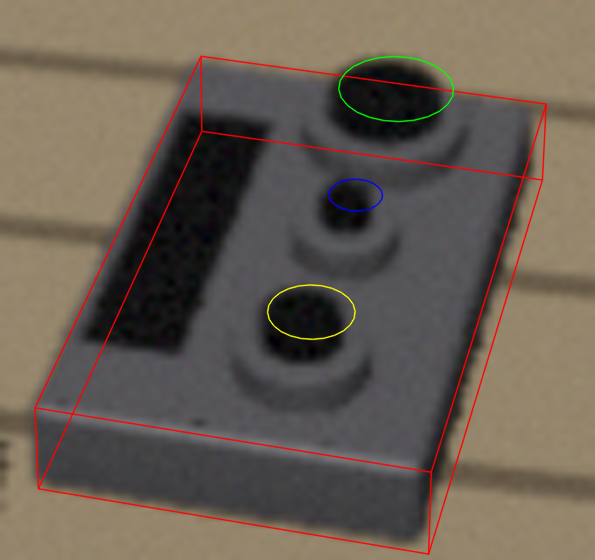

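Run:
```python
from ov import *
p=[.740,-.089,.085]
m=atz('top',f(395,290),.015);d=m[:2]-p[:2];c,sn=np.cos(p[2]),np.sin(p[2]);print('mark gauge',c*d[0]+sn*d[1],-sn*d[0]+c*d[1])
m=c*d[0]+sn*d[1]
draw('top','pics/top0.png',p,gshapes(0,m),(135,220,325,395),8,'pics/o5.png')
draw('side','pics/side0.png',p,gshapes(0,m),(175,225,205,350),5.5,'pics/o6.png')
```

```text
mark gauge -0.11162775843052586 -0.06825871023980656
```

View pics/o5.png

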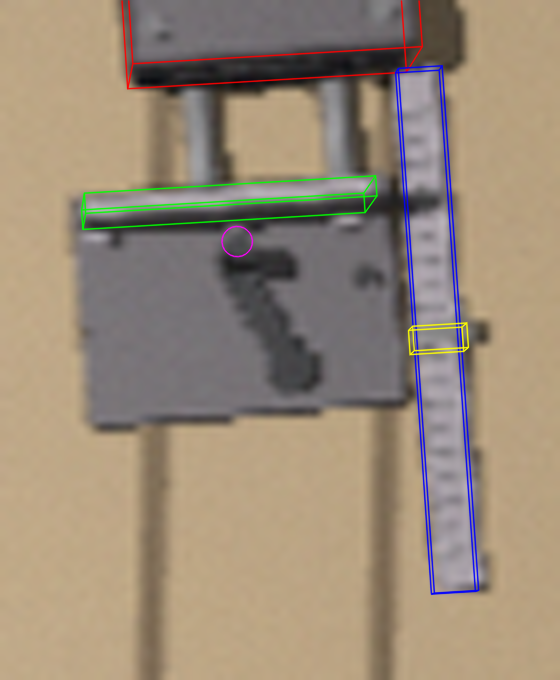

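View pics/o6.png

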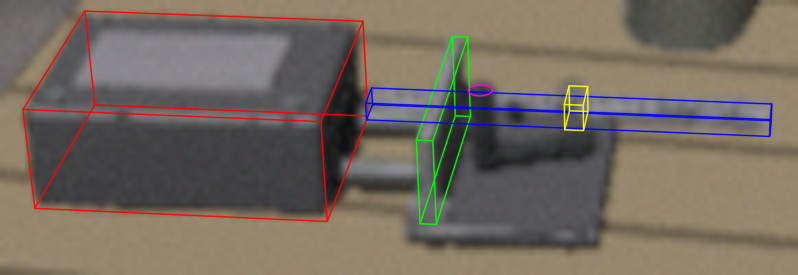

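Call:
{"api": "carry_out", "payload": {"targets": [[[0, 0, -0.92, 0, 0, 0, -1], [0, 0, -0.92, 0, 0, 0, -1], [0, 0, -0.92, 0, 0, 0, -1], [0, 0, -0.92, 0, 0, 0, -1], [0, 0, -0.92, 0, 0, 0, -1], [0, 0, -0.92, 0, 0, 0, -1], [0, 0, -0.92, 0, 0, 0, -1], [0, 0, -0.92, 0, 0, 0, -1], [0, 0, -0.92, 0, 0, 0, -1], [0, 0, -0.92, 0, 0, 0, -1], [0, 0, 0, -1, -1, 0, -1], [0, 0, 0, -1, -1, 0, -1], [0, 0, 0, -1, -1, 0, -1], [0, 0, 0, -1, -1, 0, -1], [0, 0, 0, -1, -1, 0, -1], [0, 0, 0, -1, -1, 0, -1], [0, 0, 0, -1, -1, 0, -1], [0, 0, 0, -1, -1, 0, -1], [0, 0, 0, -1, -1, 0, -1], [0, 0, 0, -1, -1, 0, -1]]], "squeeze": 20}}

```text
t: 3.5
eef_pos: [0.4746, -0.356, 0.4049]
ee_rot: [-3.141, -0.0, -1.482]
force: [0.2, -0.9, 0.2]
width: 0.0002
```

Call:
{"api": "carry_out", "payload": {"targets": [[[0, 0, 0, -1, -0.2, 0, -1], [0, 0, 0, -1, -0.2, 0, -1], [0, 0, 0, -1, -0.2, 0, -1], [0, 0, 0, -1, -0.2, 0, -1], [0, 0, 0, -1, -0.2, 0, -1], [0, 0, 0, -1, -0.2, 0, -1], [0, 0, 0, -1, -0.2, 0, -1], [0, 0, 0, -1, -0.2, 0, -1], [0, 0, 0, -1, -0.2, 0, -1], [0, 0, 0, -1, -0.2, 0, -1], [0, 0, 0, -1, -0.2, 0, -1], [0, 0, 0, -1, -0.2, 0, -1], [0, 0, 0, -1, -0.2, 0, -1], [0, 0, 0, -1, 0, 0.8, -1], [0, 0, 0, -1, 0, 0.8, -1], [0, 0, 0, -1, 0, 0.8, -1], [0, 0, 0, -1, 0, 0.8, -1], [0, 0, 0, -1, 0, 0.8, -1], [0, 0, 0, -1, 0, 0.8, -1], [0, 0, 0, -1, 0, 0.8, -1]]]}}

```text
t: 6.0
eef_pos: [0.4945, 0.1477, 0.2643]
ee_rot: [-3.141, 0.0, -1.482]
force: [-0.0, 0.1, -0.3]
width: 0.0003
```

Call:
{"api": "carry_out", "payload": {"targets": [[[0, 0, 0, -1, 0, 0, -1], [0, 0, 0, -1, 0, 0, -1], [0, 0, 0, -0.5, 0, 0.4, -1], [0, 0, 0, 0, 0, 0, -1], [0, 0, 0, 0, 0, 0, -1]]]}}

```text
t: 6.62
eef_pos: [0.4889, 0.2085, 0.2544]
ee_rot: [3.141, -0.001, -1.482]
force: [0.2, -0.4, -0.4]
width: 0.0004
```

Run:
```python
from ov import *
s=arm.get_state();print(s['eef_pos'],s['ee_rot'],s['force'],s['t'])
for c,cr,sc in(('top',(170,250,195,305),7),('side',(200,325,270,400),5)):
    im,d=arm.grab_frame(c);cv2.imwrite(f'pics/{c}1.png',im[:,:,::-1])
    draw(c,f'pics/{c}1.png',[.509,.267,-.07],rshapes((.018,.008,.0125)),cr,sc,f'pics/{c}1a.png')
    tip=s['eef_pos']-[0,0,.178];print(c,proj(c,tip))
    im=cv2.imread(f'pics/{c}1a.png');
    for P in box(-.021,.021,-.0095,.0095,0,.0005):
        q=proj(c,tf([tip[0],tip[1],.089],P+[0,0,tip[2]]));q=np.c_[(q[:,1]-cr[2]+.5)*sc,(q[:,0]-cr[0]+.5)*sc];cv2.polylines(im,[q.astype(int)],False,(255,255,0),1)
    cv2.imwrite(f'pics/{c}1a.png',im)
```

```text
[0.48886758 0.20848035 0.25435611] [ 3.14093006e+00 -5.14271543e-04 -1.48241848e+00] [ 0.15098687 -0.3758268  -0.43171166] 6.625
top [[218.21931559 261.81429307]]
side [[247.34982864 341.39780749]]
```

View pics/top1a.png

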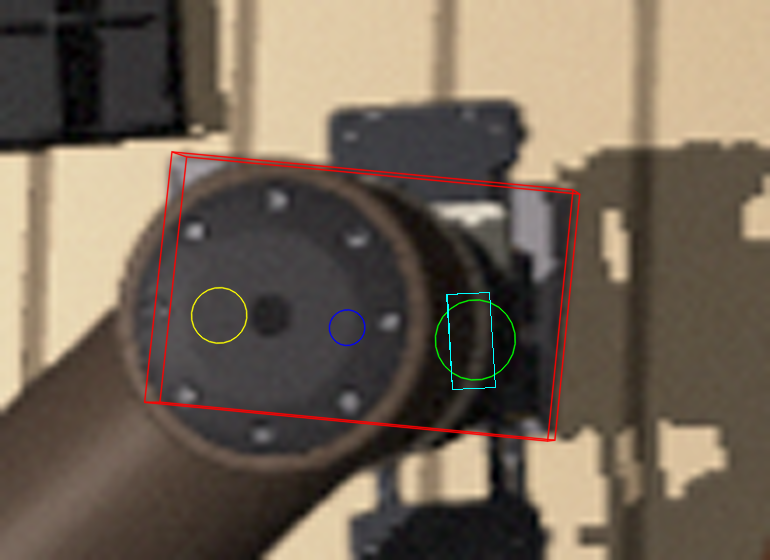

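View pics/side1a.png

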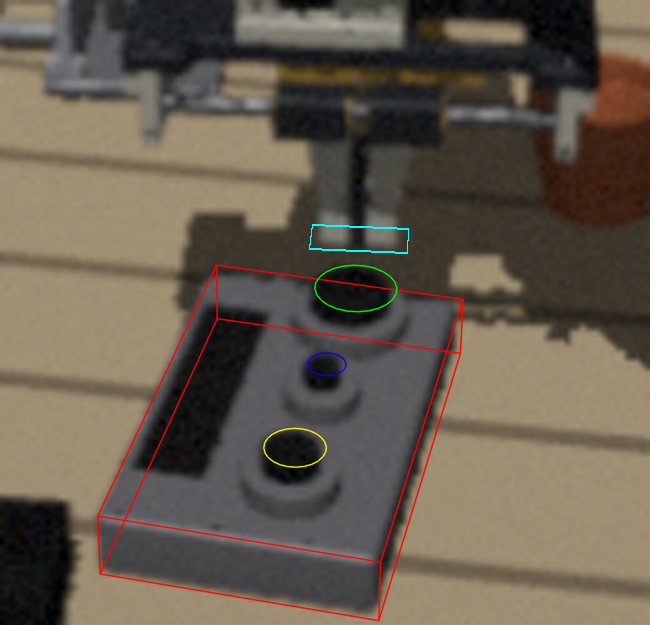

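Call:
{"api": "carry_out", "payload": {"targets": [[[0, 0, 0, -0.05, 0, 0.9, -1], [0, 0, 0, 0, 0, 0.15, -1], [0, 0, 0, 0, 0, 0.1, -1], [0, 0, 0, 0, 0, 0, -1]]]}}

```text
t: 7.22
eef_pos: [0.4888, 0.2099, 0.2263]
ee_rot: [3.141, -0.001, -1.482]
force: [-1.0, -2.0, 3.8]
width: 0.0006
```

Call:
{"api": "carry_out", "payload": {"targets": [[[0, 0, 0, 0, 0, 0.06, -1], [0, 0, 0, 0, 0, 0, -1], [0, 0, 0, 0, 0, 0, -1]]]}}

```text
t: 7.6
eef_pos: [0.4889, 0.2101, 0.2246]
ee_rot: [-3.141, -0.0, -1.482]
force: [-0.5, -2.9, 3.9]
width: 0.0003
```

Call:
{"api": "carry_out", "payload": {"targets": [[[0, 0, 0, 0, 0, 0.04, -1], [0, 0, 0, 0, 0, 0, -1], [0, 0, 0, 0, 0, 0, -1]]]}}

```text
t: 7.98
eef_pos: [0.4889, 0.2103, 0.2242]
ee_rot: [-3.141, -0.0, -1.482]
force: [-4.4, -4.3, 12.7]
width: 0.0005
```

Call:
{"api": "carry_out", "payload": {"targets": [[[0, 0, 0, 0, 0, -0.3, -1], [0, 0, 0, 0, 0, -0.95, -1], [0, 0, 0, -0.8, -0.17, 0, -1], [0, 0, 0, -1, -0.15, 0, -1], [0, 0, 0, -1, -0.15, 0, -1], [0, 0, 0, -1, -0.15, 0, -1], [0, 0, 0, -0.8, -0.15, 0, -1], [0, 0, 0, 0, 0, 0, -1], [0, 0, 0, 0, 0, 0.9, -1], [0, 0, 0, 0, 0, 0.15, -1], [0, 0, 0, 0, 0, 0.1, -1], [0, 0, 0, 0, 0, 0.06, -1], [0, 0, 0, 0, 0, 0, -1], [0, 0, 0, 0, 0, 0, -1]]]}}

```text
t: 9.72
eef_pos: [0.4979, 0.3263, 0.2248]
ee_rot: [-3.141, -0.0, -1.482]
force: [-2.6, -3.4, 4.2]
width: 0.0004
```

Call:
{"api": "carry_out", "payload": {"targets": [[[0, 0, 0, 0, 0, 0.04, -1], [0, 0, 0, 0, 0, 0, -1], [0, 0, 0, 0, 0, 0, -1]]]}}

```text
t: 10.1
eef_pos: [0.498, 0.3264, 0.2243]
ee_rot: [-3.141, -0.0, -1.482]
force: [-4.2, -4.9, 11.1]
width: 0.0007
```

Run:
```python
from ov import *
c,cr,sc='side',(200,325,270,400),5
im,d=arm.grab_frame(c);cv2.imwrite(f'pics/{c}2.png',cv2.resize(im[200:325,270:400,::-1],None,fx=5,fy=5))
```

```text
(no output)
```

View pics/side2.png

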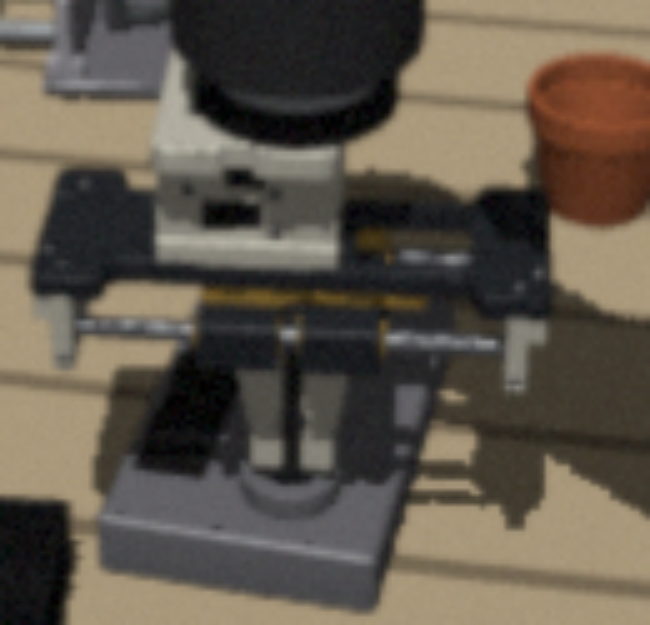

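The fingers are pressing the medium key inside its ring, at about (290,475) in the crop, and the other keys are clear. The small key is next.

Call:
{"api": "carry_out", "payload": {"targets": [[[0, 0, 0, 0, 0, -0.3, -1], [0, 0, 0, 0, 0, -0.95, -1], [0, 0, 0, 0.7, 0.12, 0, -1], [0, 0, 0, 0.9, 0.13, 0, -1], [0, 0, 0, 0.7, 0.12, 0, -1], [0, 0, 0, 0, 0, 0, -1], [0, 0, 0, 0, 0, 0.9, -1], [0, 0, 0, 0, 0, 0.15, -1], [0, 0, 0, 0, 0, 0.1, -1], [0, 0, 0, 0, 0, 0.06, -1], [0, 0, 0, 0, 0, 0, -1], [0, 0, 0, 0, 0, 0, -1]]]}}

```text
t: 11.65
eef_pos: [0.4937, 0.2684, 0.2247]
ee_rot: [-3.141, 0.0, -1.482]
force: [-2.0, -2.2, 3.8]
width: 0.0003
```

Run:
```python
from ov import *
c,cr,sc='side',(200,325,270,400),5
im,d=arm.grab_frame(c);cv2.imwrite(f'pics/{c}3.png',cv2.resize(im[200:325,270:400,::-1],None,fx=5,fy=5))
```

```text
(no output)
```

View pics/side3.png

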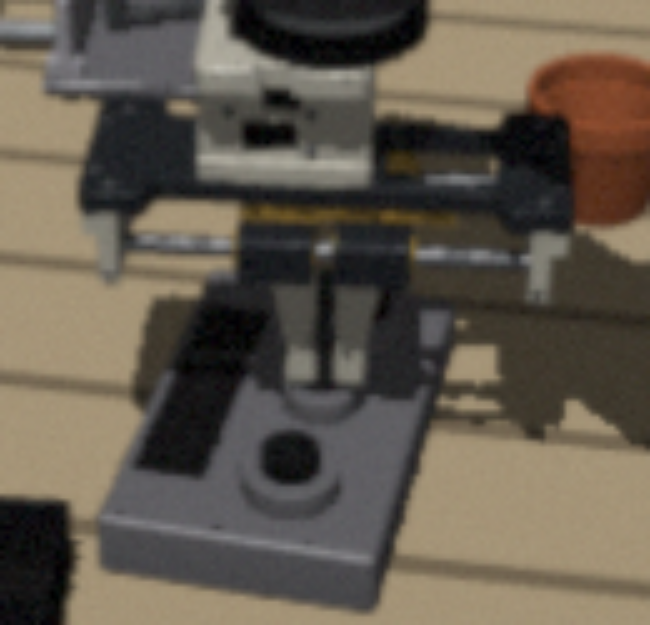

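Call:
{"api": "carry_out", "payload": {"targets": [[[0, 0, 0, 0, 0, 0.03, -1], [0, 0, 0, 0, 0, 0, -1], [0, 0, 0, 0, 0, -0.4, -1], [0, 0, 0, 0, 0, -0.9, -1], [0, 0, 0, 0, 0, -0.9, -0.1], [0, 0, 0, 1, -0.49, 0, -0.1], [0, 0, 0, 1, -0.49, 0, -0.1], [0, 0, 0, 1, -0.49, 0, -0.1], [0, 0, 0, 1, -0.49, 0, -0.1], [0, 0, 0, 1, -0.49, 0, -0.1], [0, 0, 0, 1, -0.49, 0, -0.1], [0, 0, 0, 1, -0.49, 0, -0.1], [0, 0, 0, 1, -0.49, 0, -0.1], [0, 0, 0, 1, -0.49, 0, -0.1], [0, 0, 0, 1, -0.49, 0, -0.1], [0, 0, 0, 1, -0.49, 0, -0.1], [0, 0, 0, 1, -0.49, 0, -0.1], [0, 0, 0, 1, -0.49, 0, -0.1], [0, 0, 0, 0.1, 0, 0, -0.1], [0, 0, 0, 0, 0, 0, -0.1]]]}}

```text
t: 14.2
eef_pos: [0.6814, -0.0436, 0.2786]
ee_rot: [-3.141, 0.0, -1.483]
force: [-0.4, 0.6, 0.4]
width: 0.0395
```

Run:
```python
from ov import *
s=arm.get_state();print(s['eef_pos'],s['ee_rot'],s['force'],s['t'],s['width'])
p=[.740,-.089,.085]
d=s['eef_pos'][:2]-p[:2];print('gauge',np.array([[np.cos(.085),np.sin(.085)],[-np.sin(.085),np.cos(.085)]])@d)
for c,cr,sc in(('top',(130,220,305,410),7),('side',(150,230,205,350),5.5)):
    im,d=arm.grab_frame(c);cv2.imwrite(f'pics/{c}4.png',im[:,:,::-1])
    draw(c,f'pics/{c}4.png',p,gshapes(0,-.111),cr,sc,f'pics/{c}4a.png')
```

```text
[ 0.68136893 -0.04355174  0.2786292 ] [-3.14121756e+00  3.14790148e-04 -1.48277173e+00] [-0.35362371  0.5767694   0.41044993] 14.2 0.03951426788059131
gauge [-0.05456095  0.05026182]
```

View pics/top4a.png

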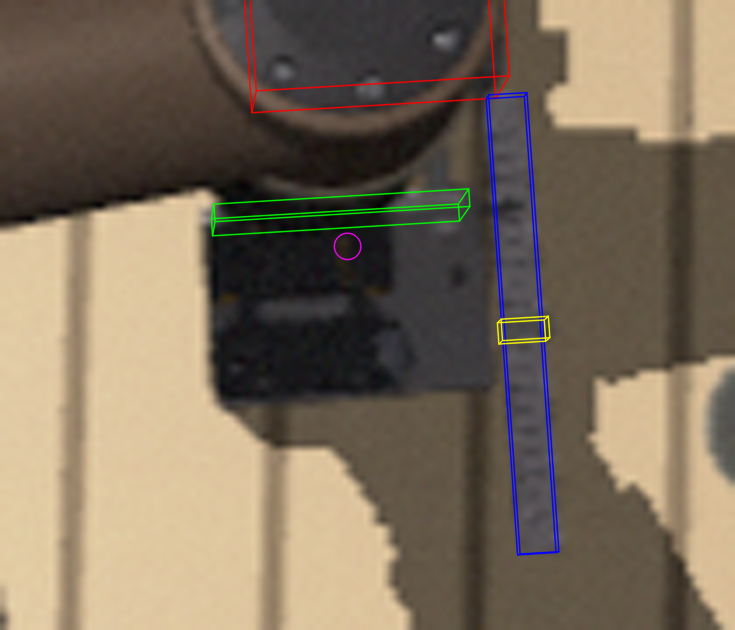

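View pics/side4a.png

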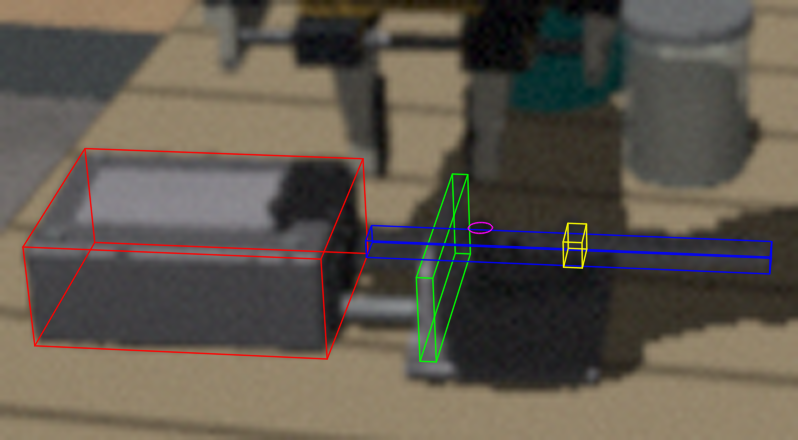

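Call:
{"api": "carry_out", "payload": {"targets": [[[0, 0, 0, 0, 0, 0.7, -0.1], [0, 0, 0, 0, 0, 0.7, -0.1], [0, 0, 0, 0, 0, 0.7, -0.1], [0, 0, 0, 0, 0, 0.6, -0.1], [0, 0, 0, 0, 0, 0, -0.1], [0, 0, 0, 0, 0, 0, -0.1]]]}}

```text
t: 15.05
eef_pos: [0.6817, -0.0437, 0.2114]
ee_rot: [-3.141, -0.0, -1.482]
force: [0.3, 0.1, -0.1]
width: 0.0393
```

Call:
{"api": "carry_out", "payload": {"targets": [[[0, 0, 0, 0, 0, 0, -1], [0, 0, 0, 0, 0, 0, -1], [0, 0, 0, 0, 0, 0, -1], [0, 0, 0, 0, 0, 0, -1], [0, 0, 0, 0, 0, 0, -1]]], "squeeze": 15}}

```text
t: 15.68
eef_pos: [0.6806, -0.0438, 0.2113]
ee_rot: [3.14, -0.0, -1.482]
force: [-5.7, 0.3, 6.0]
width: 0.0081
```

Call:
{"api": "carry_out", "payload": {"targets": [[[0, 0, 0, 0, 0.2, 0, -1], [0, 0, 0, 0, 0.3, 0, -1], [0, 0, 0, 0, 0.4, 0, -1], [0, 0, 0, 0, 0.4, 0, -1], [0, 0, 0, 0, 0.4, 0, -1], [0, 0, 0, 0, 0.3, 0, -1], [0, 0, 0, 0, 0.15, 0, -1], [0, 0, 0, 0, 0, 0, -1], [0, 0, 0, 0, 0, 0, -1]]]}}

```text
t: 16.8
eef_pos: [0.6286, -0.0491, 0.2113]
ee_rot: [-3.139, -0.001, -1.482]
force: [5.9, -5.7, -3.1]
width: 0.0077
```

Run:
```python
from ov import *
s=arm.get_state();print(s['eef_pos'],s['ee_rot'],s['force'],s['t'],s['width'])
p=[.740,-.089,.085]
d=s['eef_pos'][:2]-p[:2];g=np.array([[np.cos(.085),np.sin(.085)],[-np.sin(.085),np.cos(.085)]])@d;print('gauge',g)
for c,cr,sc in(('top',(130,220,305,410),7),('side',(150,230,205,350),5.5)):
    im,d=arm.grab_frame(c);cv2.imwrite(f'pics/{c}5.png',im[:,:,::-1])
    draw(c,f'pics/{c}5.png',p,gshapes(-.055-g[0],-.111),cr,sc,f'pics/{c}5a.png')
    draw(c,f'pics/{c}5.png',p,[],cr,sc,f'pics/{c}5b.png')
    for n in('pointer','mark'):
        for r in arm.landmark_of(c,n)[:2]:
            w=atz(c,r['point'],.014);dd=w[:2]-p[:2];print(c,n,r['conf'],np.round(r['point'],1),np.array([[np.cos(.085),np.sin(.085)],[-np.sin(.085),np.cos(.085)]])@dd)
```

```text
[ 0.62857602 -0.04906873  0.21134248] [-3.13930067e+00 -8.47440866e-04 -1.48198487e+00] [ 5.94167788 -5.70480071 -3.08683629] 16.8 0.007705891571803707
gauge [-0.10763163  0.04924674]
top pointer 0.91 [173.5 381.3] [-0.10196565 -0.06863518]
side pointer 0.87 [191.8 306. ] [-0.10225877 -0.06295136]
side mark 0.44 [181.4 329.3] [-0.16473429 -0.13877532]
```

View pics/top5b.png

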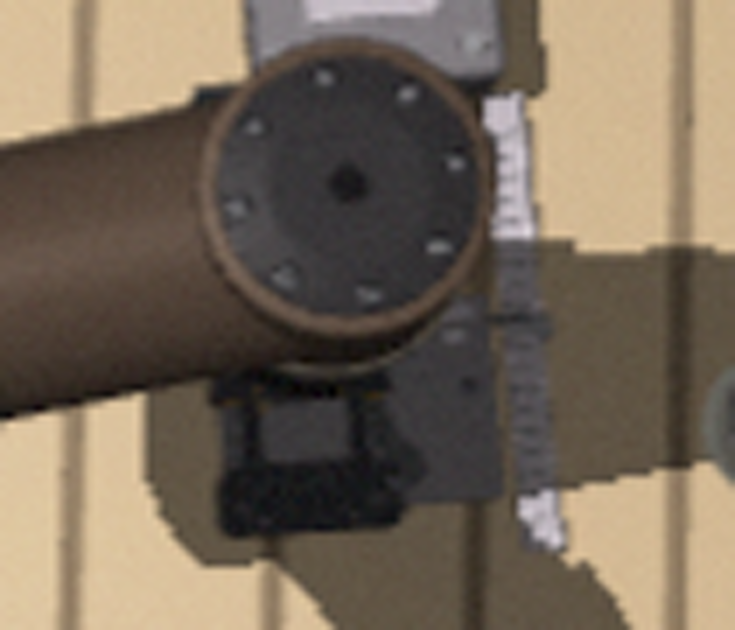

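View pics/top5a.png

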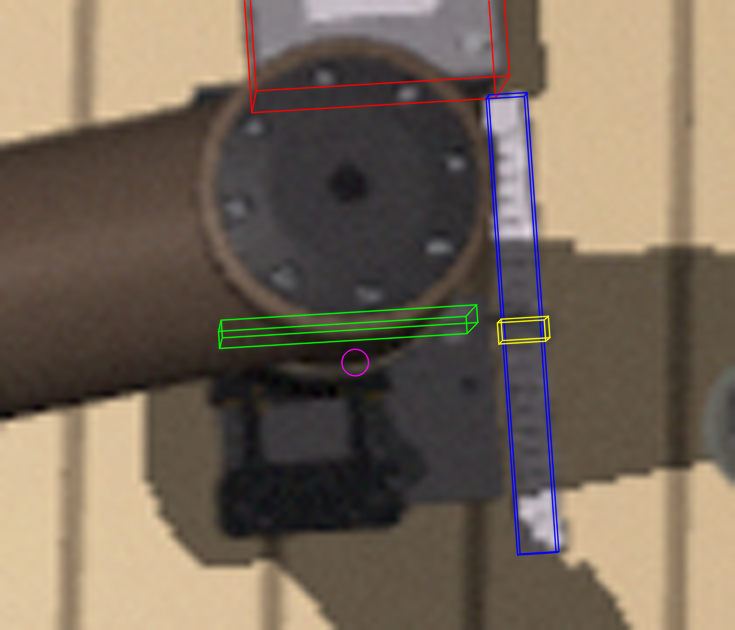

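View pics/side5b.png

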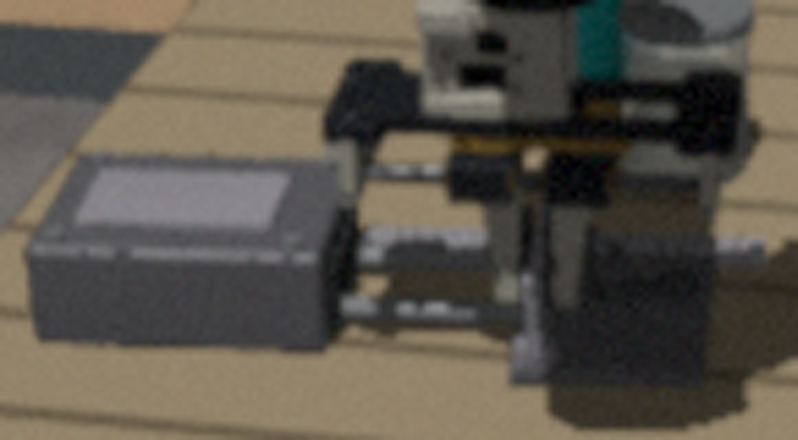

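Run:
```python
from ov import *
im=cv2.imread('pics/top0.png')[150:190,362:395];cv2.imwrite('pics/z1.png',cv2.resize(im,None,fx=14,fy=14,interpolation=cv2.INTER_NEAREST))
im=cv2.imread('pics/side0.png')[180:206,280:350];cv2.imwrite('pics/z2.png',cv2.resize(im,None,fx=11,fy=11,interpolation=cv2.INTER_NEAREST))
im=cv2.imread('pics/top5.png')[150:210,362:395];im=cv2.convertScaleAbs(im,alpha=1.8);cv2.imwrite('pics/z3.png',cv2.resize(im,None,fx=10,fy=10,interpolation=cv2.INTER_NEAREST))
```

```text
(no output)
```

View pics/z1.png

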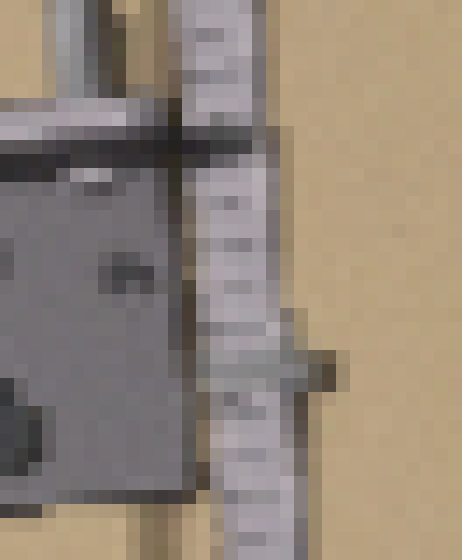

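View pics/z2.png

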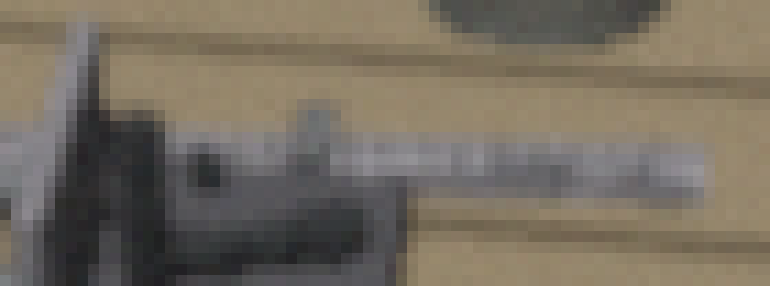

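View pics/z3.png

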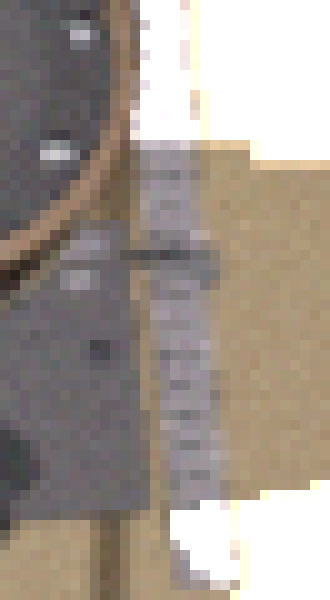

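Call:
{"api": "carry_out", "payload": {"targets": [[[0, 0, 0, 0, 0.12, 0, -1], [0, 0, 0, 0, 0, 0, -1], [0, 0, 0, 0, 0, 0, -1], [0, 0, 0, 0, 0, 0, -1]]]}}

```text
t: 17.6
eef_pos: [0.6257, -0.0494, 0.2113]
ee_rot: [-3.139, -0.001, -1.482]
force: [4.7, -5.2, -3.2]
width: 0.0084
```

Run:
```python
from ov import *
s=arm.get_state();print(s['eef_pos'],s['ee_rot'],s['force'],s['t'],s['width'])
for c in('top',):
    im,d=arm.grab_frame(c);cv2.imwrite(f'pics/{c}6.png',im[:,:,::-1])
    for n in('pointer','mark'):
        for r in arm.landmark_of(c,n)[:2]: print(n,r)
im=cv2.imread('pics/top6.png')[162:190,362:395];im=cv2.convertScaleAbs(im,alpha=1.8);cv2.imwrite('pics/z4.png',cv2.resize(im,None,fx=20,fy=20,interpolation=cv2.INTER_NEAREST))
```

```text
[ 0.62565823 -0.04937433  0.21130261] [-3.13933294e+00 -8.96585980e-04 -1.48199797e+00] [ 4.67451468 -5.15254795 -3.22052551] 17.6 0.00836515109293284
pointer {'point': [175.7, 381.2], 'conf': 0.76}
```

View pics/z4.png

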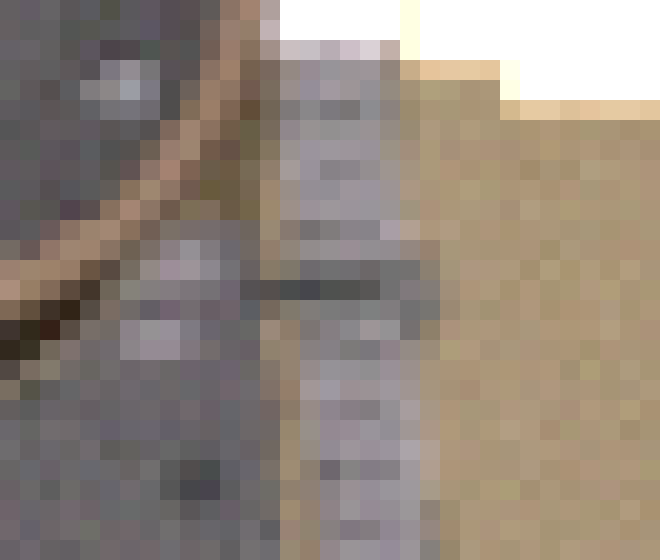

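Call:
{"api": "carry_out", "payload": {"targets": [[[0, 0, 0, 0, 0.06, 0, -1], [0, 0, 0, 0, 0, 0, -1], [0, 0, 0, 0, 0, 0, -1], [0, 0, 0, 0, 0, 0, -1], [0, 0, 0, 0, 0, 0, -1]]], "squeeze": 10}}

```text
t: 18.38
eef_pos: [0.6242, -0.0495, 0.2113]
ee_rot: [-3.139, -0.001, -1.482]
force: [5.2, -5.8, -2.8]
width: 0.0077
```

Call:
{"api": "carry_out", "payload": {"targets": [[[0, 0, 0, 0.2, 0, 0, -1], [0, 0, 0, 0.2, 0, 0, -1], [0, 0, 0, 0.2, 0, 0, -1], [0, 0, 0, 0, 0, 0, -1], [0, 0, 0, 0, 0, 0, -1]]]}}

```text
t: 19.0
eef_pos: [0.6262, -0.0616, 0.2118]
ee_rot: [-3.136, 0.002, -1.481]
force: [3.4, 11.3, -0.5]
width: 0.0081
```

Run:
```python
from ov import *
s=arm.get_state();print(s['eef_pos'],s['ee_rot'],s['force'],s['t'],s['width'])
for c in('top','side'):
    im,d=arm.grab_frame(c);cv2.imwrite(f'pics/{c}7.png',im[:,:,::-1])
im=cv2.imread('pics/top7.png')[162:190,362:395];im=cv2.convertScaleAbs(im,alpha=1.8);cv2.imwrite('pics/z5.png',cv2.resize(im,None,fx=18,fy=18,interpolation=cv2.INTER_NEAREST))
im=cv2.imread('pics/side7.png')[150:230,205:350];im=cv2.convertScaleAbs(im,alpha=1.8);cv2.imwrite('pics/z6.png',cv2.resize(im,None,fx=5.5,fy=5.5,interpolation=cv2.INTER_CUBIC))
```

```text
[ 0.62621739 -0.06158088  0.21177201] [-3.13604526e+00  2.26230397e-03 -1.48122843e+00] [ 3.39863012 11.34439921 -0.54603484] 19.0 0.008097539457808273
```

View pics/z5.png

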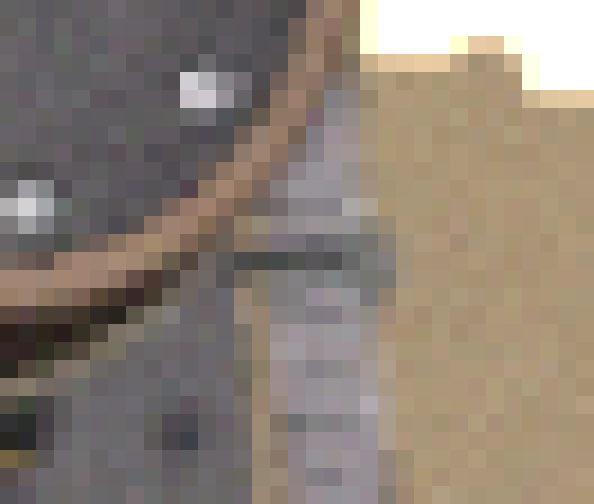

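View pics/z6.png

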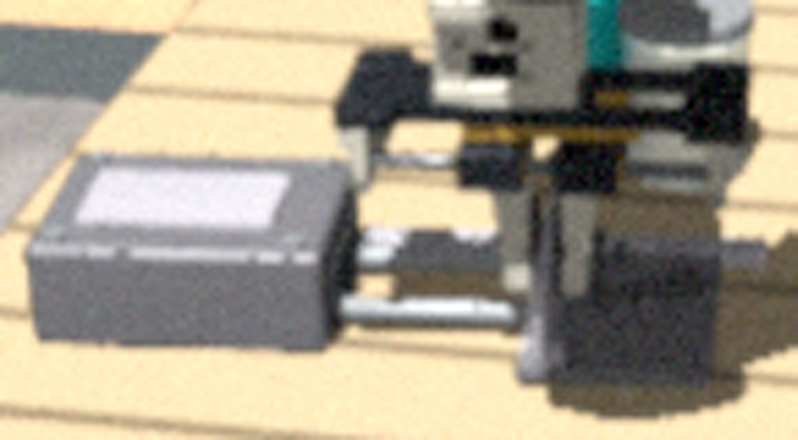

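Call:
{"api": "carry_out", "payload": {"targets": [[[0, 0, 0, 0.1, 0.06, 0, -1], [0, 0, 0, 0.2, 0, 0, -1], [0, 0, 0, 0.2, 0, 0, -1], [0, 0, 0, 0.2, 0, 0, -1], [0, 0, 0, 0, 0, 0, -1], [0, 0, 0, 0, 0, 0, -1]]]}}

```text
t: 19.85
eef_pos: [0.6264, -0.0782, 0.2118]
ee_rot: [-3.135, 0.003, -1.481]
force: [3.2, 17.7, 0.2]
width: 0.008
```

```bash
cat > look.py <<'E'
from ov import *
import sys
k=sys.argv[1]
s=arm.get_state();print(s['eef_pos'],s['ee_rot'],s['force'],s['t'],s['width'])
d=s['eef_pos'][:2]-[.74,-.089];print('gauge',np.array([[np.cos(.085),np.sin(.085)],[-np.sin(.085),np.cos(.085)]])@d)
for c in('top','side'):
    im,d=arm.grab_frame(c);cv2.imwrite(f'pics/{c}{k}.png',im[:,:,::-1])
im=cv2.imread(f'pics/top{k}.png')[162:190,362:395];im=cv2.convertScaleAbs(im,alpha=1.8);a=cv2.resize(im,None,fx=18,fy=18,interpolation=cv2.INTER_NEAREST)
cv2.imwrite(f'pics/zt{k}.png',a)
im=cv2.imread(f'pics/side{k}.png')[180:225,275:350];im=cv2.convertScaleAbs(im,alpha=2);cv2.imwrite(f'pics/zs{k}.png',cv2.resize(im,None,fx=10,fy=10,interpolation=cv2.INTER_CUBIC))
E
python3 look.py 8
```

```text
[ 0.62637979 -0.07822854  0.21179632] [-3.13545776  0.00318516 -1.4810488 ] [ 3.19104246 17.71280697  0.18906943] 19.85 0.008027683329296976
gauge [-0.11229554  0.02037867]
```

View pics/zt8.png

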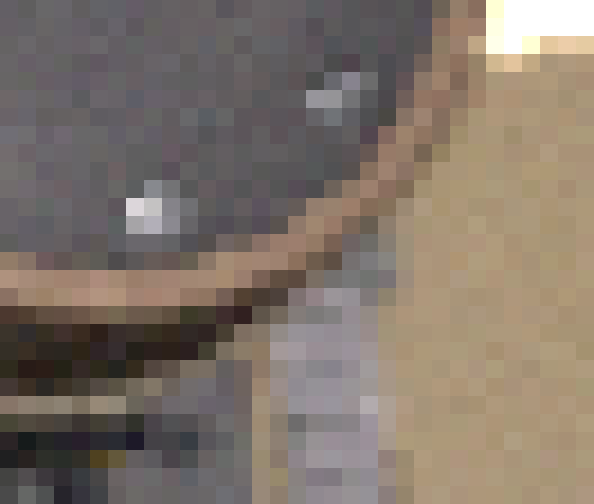

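View pics/zs8.png

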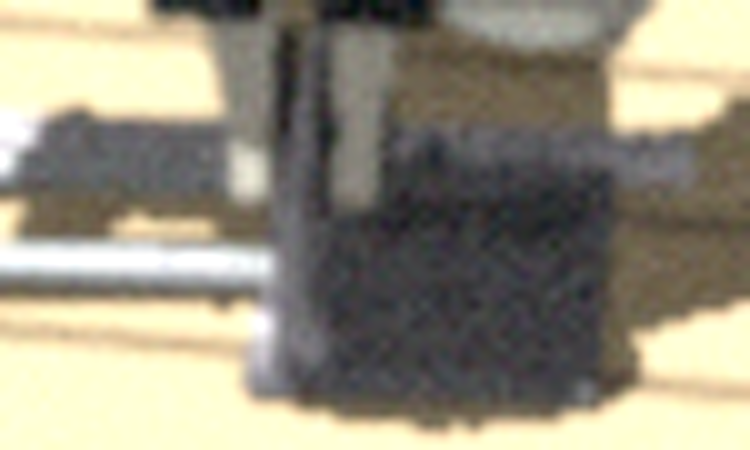

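Call:
{"api": "carry_out", "payload": {"targets": [[[0, 0, 0, 0.2, 0.01, 0, -1], [0, 0, 0, 0.2, 0, 0, -1], [0, 0, 0, 0.2, 0.01, 0, -1], [0, 0, 0, 0.2, 0, 0, -1], [0, 0, 0, 0, 0, 0, -1], [0, 0, 0, 0, 0, 0, -1]]]}}

```text
t: 20.7
eef_pos: [0.6276, -0.0988, 0.2118]
ee_rot: [-3.136, 0.002, -1.481]
force: [4.2, 13.9, -0.4]
width: 0.0078
```

```bash
python3 look.py 9
```

```text
[ 0.62757398 -0.09878851  0.21177785] [-3.13593691e+00  2.44490752e-03 -1.48132097e+00] [ 4.21915533 13.93317294 -0.39228412] 20.7 0.007752327654189285
gauge [-0.11285115 -0.00020846]
```

View pics/zs9.png

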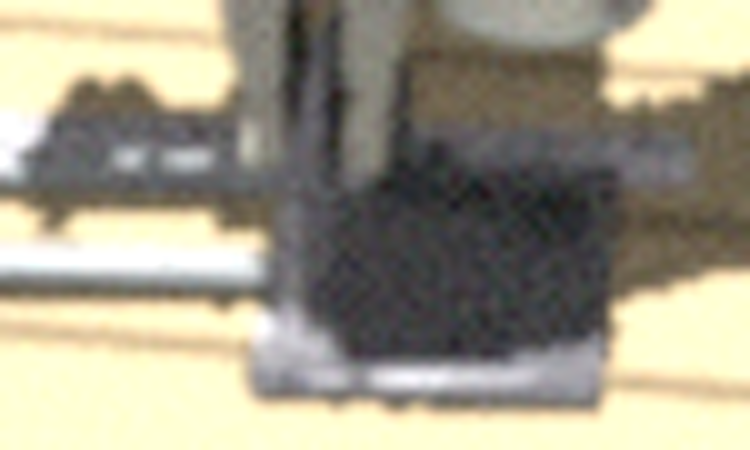

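View pics/zt9.png

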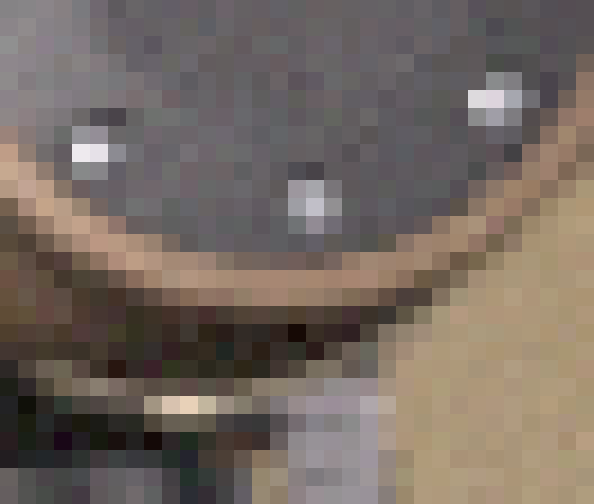

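Call:
{"api": "carry_out", "payload": {"targets": [[[0, 0, 0, 0.12, -0.02, 0, -1], [0, 0, 0, 0, 0, 0, -1], [0, 0, 0, 0, 0, 0, -1]]]}}

```text
t: 21.18
eef_pos: [0.6282, -0.1016, 0.2117]
ee_rot: [-3.136, 0.003, -1.481]
force: [3.4, 15.4, 0.9]
width: 0.0083
```

Call:
{"api": "carry_out", "payload": {"targets": [[[0, 0, 0, 0.08, 0, 0, -1], [0, 0, 0, 0, 0, 0, -1], [0, 0, 0, 0, 0, 0, -1]]]}}

```text
t: 21.55
eef_pos: [0.6284, -0.1034, 0.2117]
ee_rot: [-3.136, 0.003, -1.481]
force: [3.1, 15.9, 0.4]
width: 0.0085
```

Call:
{"api": "carry_out", "payload": {"targets": [[[0, 0, 0, 0.08, 0, 0, -1], [0, 0, 0, 0, 0, 0, -1], [0, 0, 0, 0, 0, 0, -1]]]}}

```text
t: 21.92
eef_pos: [0.6286, -0.105, 0.2117]
ee_rot: [-3.136, 0.003, -1.482]
force: [2.8, 18.8, 1.9]
width: 0.0083
```

Call:
{"api": "carry_out", "payload": {"targets": [[[0, 0, 0, 0.08, 0, 0, -1], [0, 0, 0, 0, 0, 0, -1], [0, 0, 0, 0, 0, 0, -1]]]}}

```text
t: 22.3
eef_pos: [0.6287, -0.1058, 0.2116]
ee_rot: [-3.136, 0.005, -1.482]
force: [2.8, 26.2, 1.9]
width: 0.0082
```

Call:
{"api": "carry_out", "payload": {"targets": [[[0, 0, 0, -0.05, 0, 0, -1], [0, 0, 0, 0, 0, 0, -1], [0, 0, 0, 0, 0, 0, -1]]]}}

```text
t: 22.68
eef_pos: [0.6287, -0.1055, 0.2116]
ee_rot: [-3.136, 0.004, -1.482]
force: [3.4, 20.5, 1.5]
width: 0.0079
```

```bash
python3 look.py 10
python3 - <<'E'
from ov import *
a=[]
for k in('5','6','7','10'):
    im=cv2.imread(f'pics/top{k}.png')[165:210,325:395];a.append(cv2.resize(cv2.convertScaleAbs(im,alpha=1.8),None,fx=5.5,fy=5.5,interpolation=cv2.INTER_CUBIC))
cv2.imwrite('pics/cmp.png',np.vstack([np.hstack(a[:2]),np.hstack(a[2:])]))
a=[]
for k in('7','8','9','10'):
    im=cv2.imread(f'pics/side{k}.png')[180:225,275:350];a.append(cv2.resize(cv2.convertScaleAbs(im,alpha=1.8),None,fx=5.2,fy=5.2,interpolation=cv2.INTER_CUBIC))
cv2.imwrite('pics/cmps.png',np.vstack([np.hstack(a[:2]),np.hstack(a[2:])]))
# foot front edge row by column gradient
for k in('0','5','6','7','8','9','10'):
    g=cv2.cvtColor(cv2.imread(f'pics/top{k}.png'),cv2.COLOR_BGR2GRAY).astype(float)
for c in('top','side'):
  for n in('pointer','mark','cam_post','fin'):
    for r in arm.landmark_of(c,n)[:1]:print(c,n,r)
E
```

```text
[ 0.62867317 -0.10554137  0.21164893] [-3.13582563  0.00364093 -1.48179949] [ 3.4182307  20.4771079   1.51121829] 22.675 0.00792226625105394
gauge [-0.11232923 -0.00703026]
top pointer {'point': [173.5, 379.5], 'conf': 0.88}
top cam_post {'point': [173.5, 198.8], 'conf': 0.44}
top fin {'point': [177.0, 362.8], 'conf': 0.75}
side pointer {'point': [192.5, 308.7], 'conf': 0.83}
side cam_post {'point': [269.9, 333.1], 'conf': 0.59}
side fin {'point': [203.6, 306.7], 'conf': 0.71}
```

View pics/cmp.png

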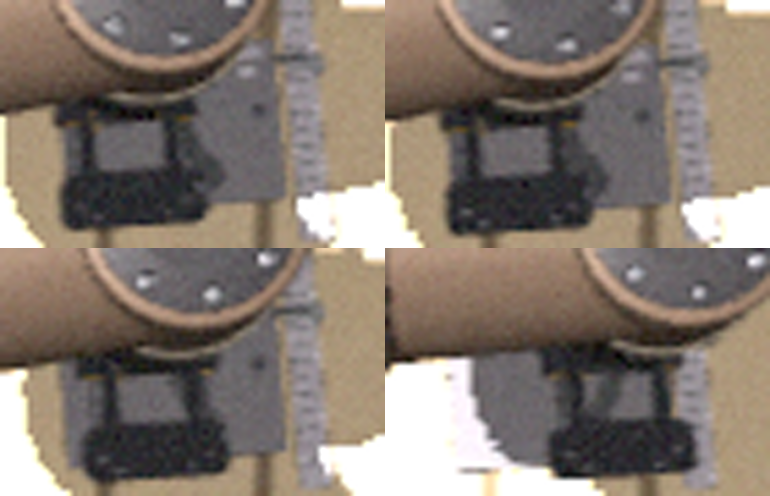

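View pics/cmps.png

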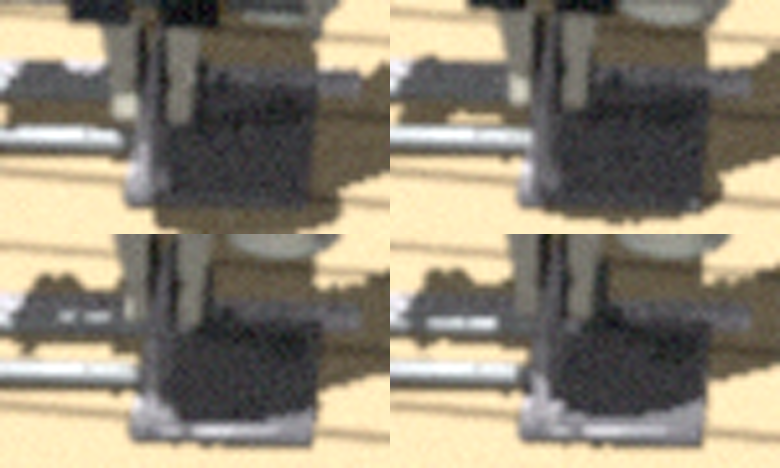

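Run:
```python
from ov import *
for k in('7','8','9','10'):
    g=cv2.cvtColor(cv2.imread(f'pics/side{k}.png'),cv2.COLOR_BGR2GRAY).astype(float)
    print(k,'L',g[213:218,294:306].mean(0).round().astype(int),'R',g[212:217,328:344].mean(0).round().astype(int))
for k in('6','7','8','9','10'):
    g=cv2.cvtColor(cv2.imread(f'pics/top{k}.png'),cv2.COLOR_BGR2GRAY).astype(float)
    print(k,[ (c,g[194:212,c:c+3].mean(1).round().astype(int).tolist()) for c in (338,343,370)])
```

```text
7 L [120 118 119 116 105 100  99  94  90  77  59  51] R [32 32 31 28 33 34 38 46 48 51 51 52 60 63 74 79]
8 L [118 118 118 117 114 104  98  97  76  58  52  53] R [ 31  29  32  32  32  32  34  44  49  53  71 100 115 124 126 129]
9 L [119 118 118 117 117 103  97  98  94  90  92  91] R [ 52  52  54  56  55  61  67  68 103 127 132 134 134 135 135 134]
10 L [117 119 118 118 116 102  96  97  91  88  89  96] R [ 61  67  71  72  78  82  82  91 117 132 133 134 134 134 134 133]
6 [(338, [37, 35, 33, 33, 26, 24, 23, 26, 24, 43, 30, 21, 23, 42, 82, 88, 85, 107]), (343, [57, 56, 55, 31, 21, 24, 24, 23, 26, 24, 25, 29, 27, 41, 58, 58, 58, 113]), (370, [57, 59, 59, 59, 58, 60, 58, 59, 54, 67, 72, 71, 66, 66, 67, 66, 66, 67])]
7 [(338, [56, 57, 59, 59, 56, 52, 48, 49, 48, 47, 50, 68, 81, 86, 86, 88, 137, 190]), (343, [29, 27, 30, 28, 25, 22, 24, 23, 27, 37, 27, 25, 21, 32, 55, 60, 131, 141]), (370, [57, 59, 56, 58, 58, 58, 59, 59, 52, 68, 69, 69, 67, 66, 66, 64, 66, 68])]
8 [(338, [58, 59, 60, 59, 59, 60, 59, 58, 58, 61, 61, 69, 169, 195, 198, 197, 198, 196]), (343, [59, 58, 60, 58, 56, 55, 55, 54, 55, 57, 54, 48, 53, 55, 134, 141, 141, 141]), (370, [59, 57, 52, 45, 40, 34, 40, 31, 28, 29, 28, 33, 62, 65, 66, 67, 66, 67])]
9 [(338, [98, 99, 99, 123, 128, 127, 139, 141, 139, 141, 139, 115, 187, 197, 198, 196, 198, 197]), (343, [59, 59, 60, 59, 58, 57, 60, 59, 59, 96, 103, 86, 131, 142, 143, 141, 141, 142]), (370, [43, 46, 31, 24, 28, 24, 25, 29, 20, 22, 28, 26, 41, 65, 66, 67, 68, 67])]
10 [(338, [139, 138, 138, 140, 139, 140, 139, 139, 139, 142, 142, 102, 187, 197, 198, 198, 198, 199]), (343, [59, 60, 59, 71, 72, 74, 119, 106, 135, 138, 142, 104, 133, 142, 142, 142, 142, 142]), (370, [59, 55, 30, 23, 27, 27, 21, 22, 22, 22, 23, 25, 52, 65, 68, 69, 66, 67])]
```

```bash
python3 -c "
from station import arm
print(arm.get_state()['force'],arm.get_state()['width'],arm.get_state()['t']);print(arm.job_done())"
```

```text
[ 2.89230307 20.18914024  0.8674861 ] 0.007618245289404041 23.175
the job is handed in; nothing more can be done
None
```

I handed the job in at about 23 s. The arm is still holding the leg by its fin at the mark with the cam closed, though two of my final checks were indirect. No verdict was reported.

- **Keys:** With the leg fully in, I pressed the large, medium and small keys in that order. The large and medium keys were felt reaching bottom, with the force jumping to 11–13 N. The small key was seen at about 5.3 mm and 3.8 N, then given a slightly deeper press with no separate force check.
- **Leg:** I gripped the fin near y = +50 mm and drew the leg out about 55 mm. With the pointer last in view, partway through the slide, it was within about 0.5 pixel (1.5 mm) of the tab's middle. I then drew it out a further 1–1.5 mm.
- **Cam:** I slid the finger along the fin until the force rose from about 16 to 26 N and motion nearly stopped. The finger was then at about y = -7 mm, against an expected stop near -5.5 mm. I backed off by 0.3 mm.

**Last checks:**
- **Grip:** The fingers were closed on the fin at 7.6 mm measured opening, for a plate 8 mm thick.
- **Pointer position:** The wrist hid the pointer from the top camera at the end. I judged its final position from the tool pose (-112.3 mm, against about -112.4 mm for the tab) and from the foot's edges in both pictures. These agreed to about 1–2 mm.
- **Disagreement:** The trained pointer detector gave a final row about 2 pixels off. I discounted it because it had been at least 1 pixel off in the earlier pictures too.
- **Cam angle:** I did not measure this. I inferred it from the stop force, the finger position and a partial view of the lever.
- **Bystanders:** I did not recheck their positions in the pictures. No unexpected contact force showed up during the moves.

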